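# Take the wheel pack off its display peg and stand it in the kit block

## Robot

A 6-joint arm with a two-finger parallel gripper is mounted at the origin on the work surface. World frame = base frame: x ahead of the robot, y to its left, z up, the work surface at z = 0. Lengths are in m, angles in rad, forces in N, time in s.
With the tool pointing down it reaches from about 0.25 to 0.725 m from the base axis. Payload 4 kg.
Tool frame: the origin (TCP) lies at the very end of the fingers, on their centre line; the grasp point (between the pads) lies 19 mm behind it (robot.grasp_offset is the distance from the TCP to the grasp point, in m); z points along the fingers, y is the line along which they close (so a half turn about z gives the same grasp; the last joint's range is limited). The gripper opens to 85 mm and grips with 20 to 120 N. Pads are 22 mm wide; open, the fingers measure 114 mm over their backs; the gripper's body (76 mm by 85 mm) begins 54 mm behind the grasp point. The pads swing forward as they close: fully open they stand 13 mm farther back than shut.
Start: joints at [-1.281, 0.241, 0.005, 1.335, 0, 1.571], TCP at [0.143, -0.479, 0.231] pointing down, gripper open.
Joint ranges: [-2.72, 2.72], [-1.05, 1.87], [-1.09, 1.28], [-1.99, 2.15], [-1.42, 1.44], [-3.14, 3.14]. Speed limits (rad/s): [2.79, 2.79, 3.14, 3.14, 3.14, 3.14].

## Interface

Orientations are given as a unit quaternion [x, y, z, w].
In Python, from cell import robot, vision, close_job gives the robot as it stands. The module is installed in compiled form; this text tells all that it offers.
- The arm moves only by the tool servo_tool, never from a script. Its argument "targets" is a list of rows, each a list of 6 numbers: the shift along the tool's x, y, z each as a share of 1000 mm, from -1 to 1, then the turn, a rotation vector about the tool's x, y, z each as a share of 2 pi rad, from -1 to 1. In form: [[x, y, z, ax, ay, az], ...]. A call has exactly 5 rows; each row is the pose to reach, as a shift and turn from the pose commanded when the call began, along the tool's axes at that moment, turning the shorter way round; what a row does not reach only later rows make up. A row lasts 1/8 s, in which the tool goes at most 62.5 mm and 10.7 degrees, less where a joint would pass 70% of its speed; a pose out of reach is approached as far as the arm can. A call with a number of a shift or a turn outside -1 to 1 is refused whole. A call with a gripper value outside its range is refused whole. "claw" is the closure, from -1 (fully open) to 1 (shut), set as the call begins (left out, the last holds). The fingers move at their own pace and stop on an object; "grip_force" is the grip in N (left out, the last holds). Time passes only in rows, so rows that repeat a pose let the fingers close, or fill a call up. It gives the time, the measured TCP pose, the force, the opening and the grip force at its end, in the units of the state.
- robot.get_obs(): the state, without advancing time (a new reading comes with each control period).
- vision.camera(name): name is "scene" or "side" or "wrist"; returns (picture, depth): 480x640x3 uint8, red, green, blue; 480x640 float32, m along the optical axis (not along the pixel's ray), 0 where there is no reading.
- vision.camera_params(name): a dict with "fx", "fy", "cx", "cy" (pixels), "R" (3x3) and "t" (3): a world point X has camera coordinates R X + t. Camera axes: x right, y down, z forward; pixel columns grow to the right and rows downward; lengths in m; the calibration is good to about 2 mm. A picture is of the moment at which its call begins: read the wrist's pose just before it. camera_params takes no time and is no camera call; for the wrist camera it gives the pose at the moment of the call.
- close_job(): hands the job in; it is judged then, once.
The state is a dict: "time_s": time; "joints": joint angles; "qvel": joint speeds; "joint_efforts": joint torques, N m; "eef_pos": TCP position; "tool_rot": TCP orientation; "wrist_force": force on the tool from outside, world axes, zero at the start; "ft_torque": the same for the moment, N m; "gripper_width": finger opening in m; "gripper_force": force on a finger pad.
Only numpy, scipy, OpenCV 4.12 (cv2) and the standard library are available. Lean on these libraries where they do the work, as an engineer would, in place of code of your own. Each camera call takes 0.05 s, during which the arm holds its last target. There are 200 camera calls.

## Task

Take the carded pack with the round wooden wheel off its peg, raising it as you slide it so that its hole rides over the peg's upturned tip without being forced. Then stand it in the slot of the wooden kit block, upright with the hang hole at the top (either face forward), lowered fully to the slot's floor, not dropped, and let go. Leave the hinge pack hanging on its peg and the other things where they are.

Things in the scene. Friction and masses are not known exactly. Their poses are not given: they have to be found in the camera images.
- wheel_pack: Pack to take (all sizes in mm): stiff upright brown card, 75 wide (y) x 174 high (z) x 8 thick (x), 60 to 140 g, hung on either of the stand's pegs. Origin: centre of its bottom edge, mid-thickness; z up the card, x out of its front. On the front ONE ROUND PALE WOODEN WHEEL (54 across, dark hub) on clear plastic, 14 proud, from 31 to 89 above the bottom edge.
- wheel_pack_hole (a point): Centre of the wheel pack's hang hole (28 wide, 28 high), mid-thickness, 110 mm above the bottom edge. Above the hole are 50 of plain flat card, to pinch from above across the 8 thickness. The hole's top edge rests on the peg: card's bottom edge 30, top edge 204 above the bench; it may lean a little and swings freely.
- hinge_pack: A pack of the same card, size and hole, holding TWO UPRIGHT STEEL HINGES side by side; hangs on the other peg and stays there. Origin and axes as for the wheel pack.
- stand: Low plywood stand, fixed (mm). Origin on the bench under its panel's front face, midway between the pegs; x the way the pegs point (away from the robot, yaw varies), y along the panel. Panel 260 wide, 12 thick, behind x = 0, top 160 high; base plate 15 thick, x = -20 to 105. Two level steel pegs, 6 diameter, at y = +65 and -65, axis 151 high; packs hang at x = 36 to 46, goods to +x.
- tip_a (a point): Upturned tip (axis end) of the stand's peg at y = +65. Each peg runs level (axis 151 high) from the panel to x = 62, then slopes straight up to its tip at x = 80, 173 high; the round end adds 3 (mm).
- tip_b (a point): Upturned tip of the peg at y = -65; same shape as the other peg.
- holder: Brown wooden kit block screwed to the bench, 70 (x) x 140 (y) x 36 high, one slot in its top: 13 wide (x), 86 long (y), 26 deep (mm), chamfered mouth, centred. Origin: centre of its underside; slot floor 10 above the bench. The card stands in the slot with its width along y. Block and stand may swap sides.
- holder_hole0 (a point): Centre of the slot's mouth, on the block's top face, 36 mm above the bench.
- file: Bystander: wood file with turned handle, 260 mm long, lying on the bench; origin under its middle, y from handle to blade.
- glue: Bystander: white glue bottle, 48 diameter, 110 high (mm); origin at the centre of its underside.
- cup: Bystander: white ceramic cup, 72 diameter, 90 high (mm); origin at the centre of its underside.
- offcut: Bystander: wood offcut 50 x 110 x 22 mm lying flat beyond the stand and block; origin at the centre of its underside.

How it is judged:
On the way:
1. the wheel pack is held in the gripper with its hole 15 mm or more beyond the pegs' tips (along the pegs) or 60 mm above them, clear of the stand (contact force between the fingers and wheel_pack above 0.5 N and contact force between wheel_pack and stand below 0.05 N and (x of wheel_pack_hole in the frame of stand above 0.095 m or z of wheel_pack_hole in the frame of stand above 0.233 m)), for 0.1 s.
At the end, for the whole second after the job is handed in: Wheel pack released and at rest in the slot: bottom edge within 4 mm of its floor, bottom centre within 9 mm across and 10 mm along of its centre, in line within 0.2 rad, hole up, within 0.3 rad of upright. Hinge pack hangs on its peg within 40 mm of its start (x of wheel_pack in the frame of holder between -0.009 and 0.009 m and y of wheel_pack in the frame of holder between -0.01 and 0.01 m and z of wheel_pack in the frame of holder between 0.006 and 0.014 m and angle between wheel_pack's own z axis and vertical below 0.3 rad and z of wheel_pack_hole in the frame of holder above 0.09 m and angle between the y axis of wheel_pack and the y axis of holder, either way round below 0.2 rad and linear speed of wheel_pack below 0.02 m/s and contact force between the fingers and wheel_pack below 0.05 N and distance of hinge_pack from where it was at the start of the episode below 0.04 m and contact force between hinge_pack and stand above 0.05 N); the robot touches nothing.
It fails at once if the wheel pack is forced against the peg or stand (more than 20 N) (contact force between wheel_pack and stand above 20 N).
It fails at once if the wheel pack is let fall (faster than 0.5 m/s while out of the fingers) (linear speed of wheel_pack above 0.5 m/s and contact force between the fingers and wheel_pack below 0.05 N).
It fails at once if the hinge pack is displaced by more than 60 mm (distance of hinge_pack from where it was at the start of the episode above 0.06 m).
It fails at once if the file, glue bottle, cup or offcut is moved by more than 30 mm (distance of any of file, glue, cup, offcut from where it was at the start of the episode above 0.03 m).
It also fails if it takes over 51 s, if anything falls off the work surface, if the arm or the gripper's body presses on something with over 40 N, if the wrist force passes 120 N, or if a joint passes its speed limit or range.

## Working session

There is one attempt and no reset: what is moved stays moved. The work goes in short steps, Python scripts to look and compute and a tool call to move; the robot and the scene stay as the last step left them, time stands still between calls to the robot, and variables do not carry over. Pictures are saved under pics/ and viewed, at most 10 in all, crops included, and the job is handed in when it is done.

Besides the shell and the picture viewer there is one more tool, called after "Call:" by a JSON object that holds its "method" and its "body", one argument or row to a line. servo_tool: Moves the arm, as the interface text tells. Shift numbers are shares of 1000 mm and turn numbers shares of 2 pi rad, none past 1 either way. Its arguments: {"type":"object","properties":{"targets":{"type":"array","items":{"type":"array","items":{"type":"number"}}},"claw":{"type":"number"},"grip_force":{"type":"number"}},"required":["targets"]}

```bash
mkdir -p pics; cat > h.py <<'E'
import numpy as np, cv2
from cell import robot, vision
from scipy.spatial.transform import Rotation as Ro
def grab(n):
    p=vision.camera_params(n); im,d=vision.camera(n); return im,d,p
def pts(d,p):
    v,u=np.mgrid[0:480,0:640]
    c=np.stack([(u-p['cx'])/p['fx']*d,(v-p['cy'])/p['fy']*d,d],-1)
    return (c-p['t'])@np.array(p['R'])   # R^T (c-t)
def save(n,im): cv2.imwrite('pics/'+n,cv2.cvtColor(im,cv2.COLOR_RGB2BGR))
def rel(pos,rot=None):
    o=robot.get_obs(); R=Ro.from_quat(o['tool_rot']); print('shift',R.inv().apply(np.array(pos)-o['eef_pos']))
E
python3 - <<'E'
from h import *
o=robot.get_obs(); print(o['time_s'],o['eef_pos'],o['tool_rot'],Ro.from_quat(o['tool_rot']).as_matrix())
for n in ['scene','side']:
    im,d,p=grab(n); save(n+'0.png',im); np.savez(n+'0.npz',im=im,d=d,P=pts(d,p)); print(n,-np.array(p['R']).T@p['t'],p['R'],p['fx'])
E
```

```text
0.0 [ 0.14268795 -0.47855243  0.23041607] [ 9.89521028e-01  1.44385114e-01 -1.53386528e-04 -1.02452402e-03] [[ 9.58305831e-01  2.85743898e-01 -5.99410424e-04]
 [ 2.85744527e-01 -9.58303779e-01  1.98328266e-03]
 [-7.70635473e-06 -2.07186959e-03 -9.99997854e-01]]
scene [ 1.36848492 -0.16927422  0.9216318 ] [[ 0.21098782  0.97747409  0.00534319]
 [ 0.71099986 -0.1497136  -0.68706989]
 [-0.67079307  0.14876238 -0.72657168]] 457.9135224285061
side [0.50906374 1.28177039 0.90857528] [[-0.99613908 -0.08690352  0.01243819]
 [-0.05570664  0.51622029 -0.85464225]
 [ 0.06785058 -0.85203544 -0.51906831]] 614.1318703149357
```

View pics/scene0.png

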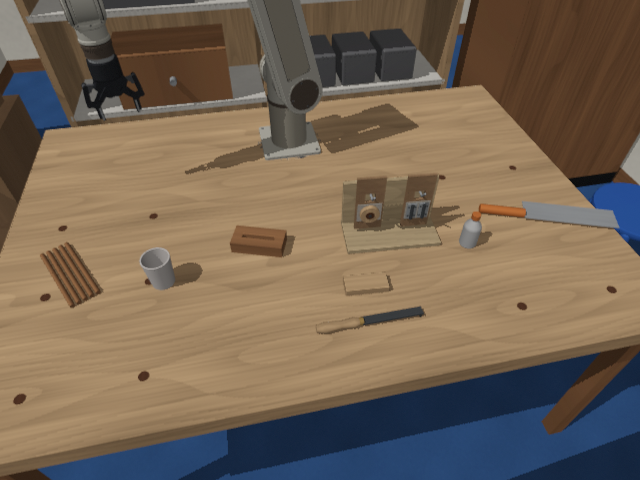

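View pics/side0.png

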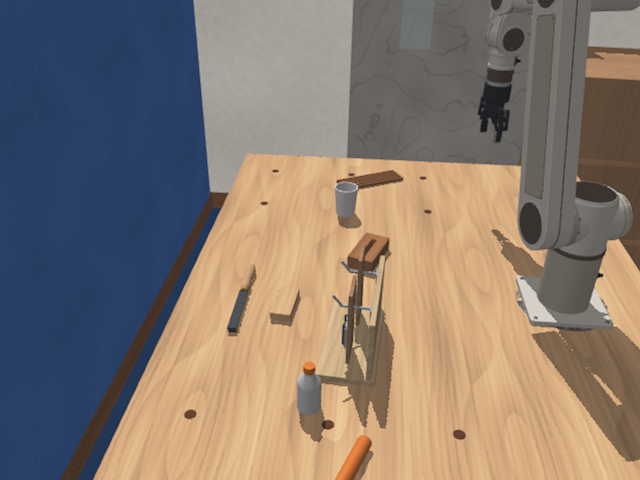

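The scene view shows the wheel pack on the left peg (wheel at about 370,214), the hinge pack on the right one (418,210), and the block with its slot at (263,239). In the side view the cards are edge-on at about (350,310) and (365,255). Next I measure them using depth.

```bash
python3 - <<'E'
from h import *
for n in ['scene','side']:
    z=np.load(n+'0.npz'); P=z['P']; im=z['im'].astype(int); d=z['d']
    roi=np.zeros((480,640),bool)
    if n=='scene': roi[150:260,330:450]=1
    else: roi[200:390,310:400]=1
    ok=roi&(d>0)
    m=ok&(P[...,2]>.178)&(P[...,2]<.21)
    cnt,l,s,c=cv2.connectedComponentsWithStats(m.astype(np.uint8))
    for i in range(1,cnt):
        if s[i,4]<15: continue
        q=P[l==i]; vx=cv2.fitLine(q[:,:2].astype(np.float32),cv2.DIST_HUBER,0,.01,.01).ravel()
        print(n,'card',s[i],q.mean(0).round(4),q.min(0).round(4),q.max(0).round(4),'yaw',np.degrees(np.arctan2(vx[1],vx[0])).round(1))
    # panel top / base
    for lo,hi,t in [(.154,.166,'paneltop'),(.011,.019,'base')]:
        q=P[ok&(P[...,2]>lo)&(P[...,2]<hi)]
        if len(q)>30:
            r=cv2.minAreaRect((q[:,:2]*1000).astype(np.float32)); print(n,t,len(q),r)
    roi[:]=0
    if n=='scene': roi[215:265,222:295]=1
    else: roi[225:275,340:395]=1
    m=roi&(abs(P[...,2]-.036)<.005)&(d>0)&(im[...,0]-im[...,2]>30)
    cnt,l,s,c=cv2.connectedComponentsWithStats(m.astype(np.uint8)); i=1+s[1:,4].argmax()
    q=P[l==i]; print(n,'block',s[i],q[:,2].mean(),cv2.minAreaRect((q[:,:2]*1000).astype(np.float32)))
E
```

```text
scene card [407 172  31  13 305] [0.5191 0.269  0.1944] [0.504  0.2321 0.1781] [0.5263 0.3079 0.2085] yaw 84.3
scene card [357 175  30  13 311] [0.5041 0.1397 0.1948] [0.4929 0.1034 0.1781] [0.5117 0.1786 0.209 ] yaw 85.3
scene paneltop 399 ((499.736328125, 206.7982940673828), (260.67620849609375, 88.43264770507812), 85.17952728271484)
scene base 2018 ((519.5091552734375, 203.621337890625), (262.89697265625, 124.12338256835938), 82.82482147216797)
scene block [230 225  57  25 942] 0.03737028748995178 ((481.7576599121094, -159.41574096679688), (141.825439453125, 75.6268081665039), 68.91117858886719)
side card [358 243   8  29 133] [0.5015 0.153  0.1983] [0.4945 0.1057 0.1782] [0.5084 0.1834 0.208 ] yaw 84.3
side card [348 275   9  33 164] [0.5167 0.2821 0.198 ] [0.5102 0.2363 0.178 ] [0.5237 0.3126 0.2091] yaw 84.4
side paneltop 586 ((500.45654296875, 208.28199768066406), (262.2836608886719, 85.94871520996094), 85.0865478515625)
side base 2944 ((504.0594482421875, -34.466156005859375), (754.5829467773438, 158.04261779785156), 89.88671112060547)
side block [348 232  42  32 592] 0.03679440085154625 ((480.34552001953125, -160.83387756347656), (151.5919647216797, 73.96194458007812), 70.21175384521484)
```

Both views agree on the positions:
- **Wheel pack:** centre near (0.503, 0.142), stand yaw about -6.8°.
- **Block:** centre near (0.481, -0.160), yaw about -20.5°.

I'm moving above the pack for a close look.

Call:
{"method": "servo_tool", "body": {
  "targets": [
    [0.035,-0.033,-0.009,0,0,0],
    [0.07,-0.066,-0.018,0,0,0],
    [0.105,-0.099,-0.027,0,0,0],
    [0.14,-0.132,-0.036,0,0,0],
    [0.174,-0.164,-0.043,0,0,0]
  ]
}}

```text
time_s: 0.72
eef_pos: [0.2632, -0.2708, 0.2744]
tool_rot: [0.99, 0.144, 0.0, -0.0]
wrist_force: [0.5, -0.3, -0.6]
gripper_width: 0.0855
gripper_force: 0.0
```

Call:
{"method": "servo_tool", "body": {
  "targets": [
    [0.035,-0.033,-0.009,0,0,0],
    [0.07,-0.066,-0.018,0,0,0],
    [0.105,-0.099,-0.027,0,0,0],
    [0.14,-0.132,-0.036,0,0,0],
    [0.174,-0.164,-0.043,0,0,0]
  ]
}}

```text
time_s: 1.35
eef_pos: [0.3831, -0.0638, 0.3175]
tool_rot: [0.99, 0.145, 0.0, 0.0]
wrist_force: [1.0, -0.2, -0.5]
gripper_width: 0.0856
gripper_force: 0.0
```

Call:
{"method": "servo_tool", "body": {
  "targets": [
    [0.035,-0.033,-0.009,0,0,0],
    [0.07,-0.066,-0.018,0,0,0],
    [0.105,-0.099,-0.027,0,0,0],
    [0.14,-0.132,-0.036,0,0,0],
    [0.174,-0.164,-0.043,0,0,0]
  ]
}}

```text
time_s: 1.98
eef_pos: [0.503, 0.143, 0.3602]
tool_rot: [0.989, 0.145, -0.0, 0.0]
wrist_force: [1.4, -1.2, 0.7]
gripper_width: 0.085
gripper_force: 0.0
```

Call:
{"method": "servo_tool", "body": {
  "targets": [
    [0,0,0,0,0,-0.025],
    [0,0,0,0,0,-0.05],
    [0,0,0,0,0,-0.075],
    [0,0,0,0,0,-0.1],
    [0,0,0,0,0,-0.125]
  ],
  "claw": 0.3
}}

```text
time_s: 2.6
eef_pos: [0.5023, 0.1415, 0.3597]
tool_rot: [0.858, 0.514, -0.001, -0.0]
wrist_force: [0.7, 0.7, -0.9]
gripper_width: 0.0301
gripper_force: 0.0
```

Call:
{"method": "servo_tool", "body": {
  "targets": [
    [0,0,0,0,0,-0.025],
    [0,0,0,0,0,-0.05],
    [0,0,0,0,0,-0.06],
    [0,0,0,0,0,-0.06],
    [0,0,0,0,0,-0.06]
  ]
}}

```text
time_s: 3.22
eef_pos: [0.5024, 0.1415, 0.36]
tool_rot: [0.748, 0.664, -0.0, -0.0]
wrist_force: [-0.7, 0.6, -0.2]
gripper_width: 0.0299
gripper_force: 0.0
```

```bash
python3 - <<'E'
from h import *
o=robot.get_obs(); print(o['time_s'],o['eef_pos'],o['joints'],Ro.from_quat(o['tool_rot']).as_matrix(),o['gripper_width'])
im,d,p=grab('wrist'); save('w1.png',im); P=pts(d,p); np.savez('w1.npz',im=im,d=d,P=P); print(-np.array(p['R']).T@p['t'])
m=(d>0)&(P[...,2]>.196)&(P[...,2]<.212)&(P[...,0]>.45)&(P[...,0]<.56)
cnt,l,s,c=cv2.connectedComponentsWithStats(m.astype(np.uint8))
for i in range(1,cnt):
    if s[i,4]>40:
        q=P[l==i]; print(s[i],q.mean(0).round(4),cv2.minAreaRect((q[:,:2]*1000).astype(np.float32)))
E
```

```text
3.225 [0.50243593 0.14145279 0.36003249] [2.74415736e-01 2.74823119e-01 3.81025335e-01 1.67761271e+00
 2.55778733e-05 1.96474475e+00] [[ 1.19248191e-01  9.92864297e-01 -5.98118450e-04]
 [ 9.92864454e-01 -1.19248295e-01 -1.41808973e-04]
 [-2.12121671e-04 -5.76940085e-04 -9.99999811e-01]] 0.029894278922103036
[0.51066254 0.21628783 0.50246272]
[ 314    0   15   95 1073] [0.5161 0.2634 0.2037] ((515.9970703125, 262.5266418457031), (59.66433334350586, 7.974943161010742), 85.23794555664062)
[315 169  13  93 934] [0.5017 0.1431 0.2037] ((501.48681640625, 141.2511444091797), (74.8586196899414, 8.003963470458984), 85.22856140136719)
```

View pics/w1.png

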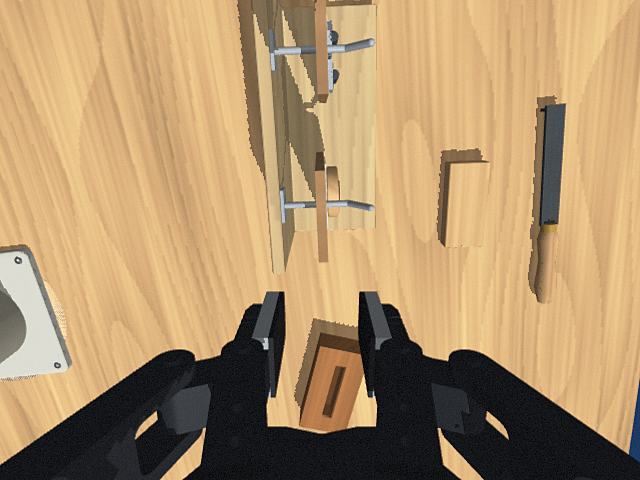

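The wrist view shows the card edge at (321,210) with its peg tip at (372,208). The card is centred at (0.5015, 0.1413) with yaw -4.8°. The slot is also in view at (335,392).

```bash
python3 - <<'E'
from h import *
z=np.load('w1.npz'); P=z['P'];d=z['d'];im=z['im'].astype(int)
roi=np.zeros((480,640),bool); roi[318:436,286:362]=1
top=roi&(d>0)&(abs(P[...,2]-.036)<.005)&(im[...,0]-im[...,2]>30)
q=P[top]; print(len(q),q[:,2].mean(),cv2.minAreaRect((q[:,:2]*1000).astype(np.float32)))
m=roi&(d>0)&(P[...,2]<.031)&(P[...,2]>.004)
m[:365]=0;m[420:]=0;m[:,:318]=0;m[:,350:]=0
q=P[m]; print(len(q),q.mean(0),cv2.minAreaRect((q[:,:2]*1000).astype(np.float32)))
# dark slot mask rays onto z=.036
p=vision.camera_params('wrist'); 
g=(im.sum(-1)<190)&roi; g[:360]=0; g[425:]=0;g[:,:316]=0;g[:,352:]=0
v,u=np.nonzero(g); C=-np.array(p['R']).T@p['t']
r=np.stack([(u-p['cx'])/p['fx'],(v-p['cy'])/p['fy'],np.ones(len(u))],-1)@np.array(p['R'])
X=C+r*((.036-C[2])/r[:,2])[:,None]; print(len(u),cv2.minAreaRect((X[:,:2]*1000).astype(np.float32)))
E
```

```text
3524 0.03562648281250744 ((481.6112060546875, -158.93045043945312), (142.2596435546875, 70.25503540039062), 70.06900024414062)
416 [ 0.48099164 -0.17153005  0.01532659] ((481.7908935546875, -162.994384765625), (82.10869598388672, 11.09149169921875), 69.80860137939453)
240 ((482.14605712890625, -158.69387817382812), (85.83954620361328, 12.592085838317871), 69.97962188720703)
```

Call:
{"method": "servo_tool", "body": {
  "targets": [
    [0,-0.001,0.03,0,0,-0.006],
    [0,-0.001,0.06,0,0,-0.006],
    [0,-0.001,0.09,0,0,-0.006],
    [0,-0.001,0.12,0,0,-0.006],
    [0,-0.001,0.13,0,0,-0.006]
  ]
}}

```text
time_s: 3.9
eef_pos: [0.5003, 0.1413, 0.2284]
tool_rot: [0.735, 0.678, -0.002, -0.001]
wrist_force: [0.2, 0.1, -0.7]
gripper_width: 0.0297
gripper_force: 0.0
```

Call:
{"method": "servo_tool", "body": {
  "targets": [
    [0,0,0.015,0,0,0],
    [0,0,0.03,0,0,0],
    [0,0,0.045,0,0,0],
    [0,0,0.058,0,0,0],
    [0,0,0.058,0,0,0]
  ]
}}

```text
time_s: 4.53
eef_pos: [0.5007, 0.1414, 0.171]
tool_rot: [0.735, 0.678, -0.001, -0.001]
wrist_force: [-0.5, -0.3, 0.5]
gripper_width: 0.03
gripper_force: 0.0
```

Call:
{"method": "servo_tool", "body": {
  "targets": [
    [0,0,0,0,0,0],
    [0,0,0,0,0,0],
    [0,0,0,0,0,0],
    [0,0,0,0,0,0],
    [0,0,0,0,0,0]
  ],
  "claw": 1,
  "grip_force": 40
}}

```text
time_s: 5.15
eef_pos: [0.502, 0.1417, 0.1728]
tool_rot: [0.735, 0.678, 0.001, 0.0]
wrist_force: [1.1, 0.4, 1.6]
gripper_width: 0.0075
gripper_force: 43.5
```

```bash
python3 - <<'E'
from h import *
o=robot.get_obs(); print(o['time_s'],o['eef_pos'],o['gripper_width'],o['gripper_force'],Ro.from_quat(o['tool_rot']).as_matrix())
im,d,p=grab('side'); P=pts(d,p); save('s1.png',cv2.resize(im[200:400,270:430],None,fx=3,fy=3))
E
```

```text
5.15 [0.50197821 0.14173818 0.17280122] 0.007525804019610705 43.475430607795715 [[ 8.08376700e-02  9.96726512e-01  1.23779539e-03]
 [ 9.96727173e-01 -8.08381756e-02  3.63964144e-04]
 [ 4.62833832e-04  1.20432228e-03 -9.99999168e-01]]
```

View pics/s1.png

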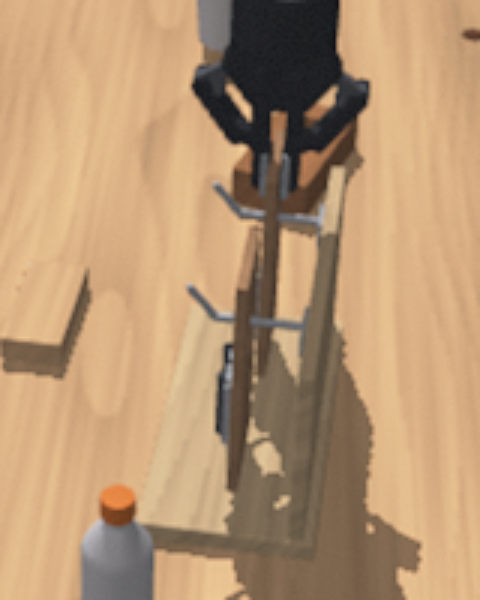

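Gripped at the top, 7.5 mm opening, 43 N. I'll lift it to centre the hole on the peg, and measure the tip position from the stored wrist picture.

Call:
{"method": "servo_tool", "body": {
  "targets": [
    [0,0,-0.003,0,0,0],
    [0,0,-0.006,0,0,0],
    [0,0,-0.009,0,0,0],
    [0,0,-0.011,0,0,0],
    [0,0,-0.011,0,0,0]
  ]
}}

```text
time_s: 5.82
eef_pos: [0.5016, 0.1416, 0.1835]
tool_rot: [0.735, 0.678, 0.0, 0.0]
wrist_force: [0.3, 0.3, -1.8]
gripper_width: 0.0071
gripper_force: 43.2
```

```bash
python3 - <<'E'
from h import *
P=np.load('w1.npz')['P']; 
ex=np.array([np.cos(np.radians(-4.8)),np.sin(np.radians(-4.8))])
q=P[195:220,350:385].reshape(-1,3); q=q[(q[:,2]>.14)]; r=q[:,:2]-[.5015,.1413]
s=r@ex; t=r@[-ex[1],ex[0]]
for a in np.arange(14,46,4):
    k=(s>a*1e-3)&(s<(a+4)*1e-3); 
    if k.any(): print(a,k.sum(),q[k,2].max(),t[k].mean())
print(s.max())
q=P[230:270,255:300].reshape(-1,3); q=q[abs(q[:,2]-.16)<.005]; print('panel front rel card',((q[:,:2]-[.5015,.1413])@ex).max(),((q[:,:2]-[.5015,.1413])@ex).min())
o=robot.get_obs(); print(o['eef_pos'],o['wrist_force'])
E
```

```text
22 3 0.15707877609562884 -0.0004040269336109688
26 31 0.1625188588268842 0.0005666641728077694
30 35 0.1684186133516769 0.0004871024170720607
34 37 0.17234957977906387 0.00046501376003180254
38 37 0.17570782901476786 0.0004687659113048816
42 22 0.1768190046117882 0.00020863090746300693
0.04574671790209626
panel front rel card -0.03714251993013918 -0.04935455506700717
[0.50162654 0.14162919 0.1834921 ] [ 0.32104979  0.33174241 -1.75854044]
```

The card sits at stand x of about 37, so I follow the peg profile from there.

Call:
{"method": "servo_tool", "body": {
  "targets": [
    [0,0.005,0,0,0,0],
    [0,0.01,0,0,0,0],
    [0,0.015,0,0,0,0],
    [0,0.019,-0.0005,0,0,0],
    [0,0.021,-0.001,0,0,0]
  ]
}}

```text
time_s: 6.45
eef_pos: [0.5228, 0.1399, 0.1842]
tool_rot: [0.735, 0.678, -0.0, -0.0]
wrist_force: [-0.4, 0.6, -0.7]
gripper_width: 0.0074
gripper_force: 43.2
```

Call:
{"method": "servo_tool", "body": {
  "targets": [
    [0,0.004,-0.0023,0,0,0],
    [0,0.006,-0.0035,0,0,0],
    [0,0.008,-0.005,0,0,0],
    [0,0.01,-0.007,0,0,0],
    [0,0.012,-0.009,0,0,0]
  ]
}}

```text
time_s: 7.08
eef_pos: [0.5345, 0.1389, 0.1935]
tool_rot: [0.735, 0.678, -0.0, 0.0]
wrist_force: [-0.2, -0.4, -0.9]
gripper_width: 0.0074
gripper_force: 43.3
```

Call:
{"method": "servo_tool", "body": {
  "targets": [
    [0,0.002,-0.0024,0,0,0],
    [0,0.004,-0.0048,0,0,0],
    [0,0.006,-0.0072,0,0,0],
    [0,0.008,-0.0082,0,0,0],
    [0,0.01,-0.0092,0,0,0]
  ]
}}

```text
time_s: 7.7
eef_pos: [0.5445, 0.1381, 0.2025]
tool_rot: [0.735, 0.678, -0.0, -0.0]
wrist_force: [0.2, 0.3, -0.6]
gripper_width: 0.0071
gripper_force: 43.3
```

Call:
{"method": "servo_tool", "body": {
  "targets": [
    [0,0.004,-0.002,0,0,0],
    [0,0.008,-0.0035,0,0,0],
    [0,0.012,-0.005,0,0,0],
    [0,0.017,-0.006,0,0,0],
    [0,0.022,-0.007,0,0,0]
  ]
}}

```text
time_s: 8.32
eef_pos: [0.5667, 0.1363, 0.2095]
tool_rot: [0.735, 0.678, 0.0, -0.0]
wrist_force: [0.5, 0.6, -1.0]
gripper_width: 0.0068
gripper_force: 43.3
```

Call:
{"method": "servo_tool", "body": {
  "targets": [
    [0,0.005,-0.015,0,0,0],
    [0,0.01,-0.03,0,0,0],
    [0,0.01,-0.045,0,0,0],
    [0,0.01,-0.06,0,0,0],
    [0,0.01,-0.06,0,0,0]
  ]
}}

```text
time_s: 8.95
eef_pos: [0.577, 0.1358, 0.2713]
tool_rot: [0.735, 0.678, 0.001, 0.001]
wrist_force: [0.2, -0.4, -0.8]
gripper_width: 0.0073
gripper_force: 43.3
```

Call:
{"method": "servo_tool", "body": {
  "targets": [
    [-0.03,0,0,0,0,0],
    [-0.06,0,0,0,0,0],
    [-0.09,0,0,0,0,0],
    [-0.12,-0.005,0,0,0,0],
    [-0.15,-0.015,0,0,0,0]
  ]
}}

```text
time_s: 9.57
eef_pos: [0.5487, -0.0137, 0.2687]
tool_rot: [0.735, 0.678, -0.0, -0.0]
wrist_force: [-0.5, 0.2, -1.0]
gripper_width: 0.0077
gripper_force: 43.3
```

Call:
{"method": "servo_tool", "body": {
  "targets": [
    [-0.03,-0.01,0,0,0,0.009],
    [-0.06,-0.02,0,0,0,0.018],
    [-0.09,-0.03,0,0,0,0.027],
    [-0.12,-0.045,0,0,0,0.036],
    [-0.151,-0.0555,0,0,0,0.0428]
  ]
}}

```text
time_s: 10.2
eef_pos: [0.4806, -0.1594, 0.269]
tool_rot: [0.82, 0.573, -0.0, -0.0]
wrist_force: [0.6, -0.1, -0.7]
gripper_width: 0.0072
gripper_force: 43.3
```

Call:
{"method": "servo_tool", "body": {
  "targets": [
    [0,0,0,0,0,0],
    [0,0,0,0,0,0],
    [0,0,0,0,0,0],
    [0,0,0,0,0,0],
    [0,0,0,0,0,0]
  ]
}}

```text
time_s: 10.82
eef_pos: [0.4819, -0.1583, 0.2694]
tool_rot: [0.819, 0.574, -0.0, -0.0]
wrist_force: [0.7, 0.2, -0.8]
gripper_width: 0.0072
gripper_force: 43.2
```

```bash
cat > m.py <<'E'
from h import *
import sys
o=robot.get_obs(); R=Ro.from_quat(o['tool_rot']).as_matrix(); e=o['eef_pos']; print(o['time_s'],e,R.round(4).tolist(),o['wrist_force'],o['gripper_width'])
ca=np.radians(-20); ex=np.array([np.cos(ca),np.sin(ca)]); ey=np.array([-ex[1],ex[0]]); S=np.array([.482,-.159])
for n in ['scene','side']:
    im,d,p=grab(n); P=pts(d,p); save(n+sys.argv[1]+'.png',im)
    a=(P[...,:2]-e[:2])@ex; b=(P[...,:2]-e[:2])@ey; z=P[...,2]
    m=(d>0)&(abs(a)<.03)&(abs(b)<.06)&(z>.04)&(z<e[2]-.005)
    if n=='scene':
      for lo in np.arange(.045,e[2],.015):
        k=m&(z>lo)&(z<lo+.015)
        if k.sum()>5: print(n,lo.round(3),k.sum(),'a',a[k].min().round(4),np.median(a[k]).round(4),a[k].max().round(4),'b',b[k].min().round(4),b[k].max().round(4))
    print(n,'zmin',z[m].min() if m.any() else None)
r=S-e[:2]; print('slot err normal(tool y)',r@R[:2,1],'along(tool x)',r@R[:2,0],'yaw tool y deg',np.degrees(np.arctan2(R[1,1],R[0,1])))
E
python3 m.py 2
```

```text
10.825 [ 0.48189001 -0.15826966  0.26943747] [[0.3418, 0.9398, -0.0001], [0.9398, -0.3418, 0.0001], [0.0, -0.0001, -1.0]] [ 0.70528639  0.24336108 -0.82825905] 0.0071696635156481316
scene 0.12 57 a -0.0063 0.0024 0.0054 b -0.0388 0.0368
scene 0.135 128 a -0.0019 0.0028 0.0076 b -0.0387 0.0372
scene 0.15 71 a -0.0046 0.0032 0.0182 b -0.0382 0.0373
scene 0.165 113 a -0.0025 0.0158 0.0199 b -0.0381 0.0373
scene 0.18 145 a -0.0031 0.0164 0.0214 b -0.0387 0.0375
scene 0.195 175 a -0.0029 0.0143 0.0213 b -0.0384 0.0372
scene 0.21 216 a -0.0069 0.0039 0.0194 b -0.0384 0.0371
scene 0.225 114 a -0.0036 0.0026 0.0072 b -0.0396 0.0368
scene 0.24 108 a -0.006 0.0028 0.0062 b -0.0379 0.0368
scene 0.255 98 a -0.0002 0.0028 0.0064 b -0.0381 0.0367
scene zmin 0.04000206083510884
side zmin 0.04007720040998798
slot err normal(tool y) 0.00035297669823442597 along(tool x) -0.0006487692457912827 yaw tool y deg -19.98521763395122
```

View pics/scene2.png

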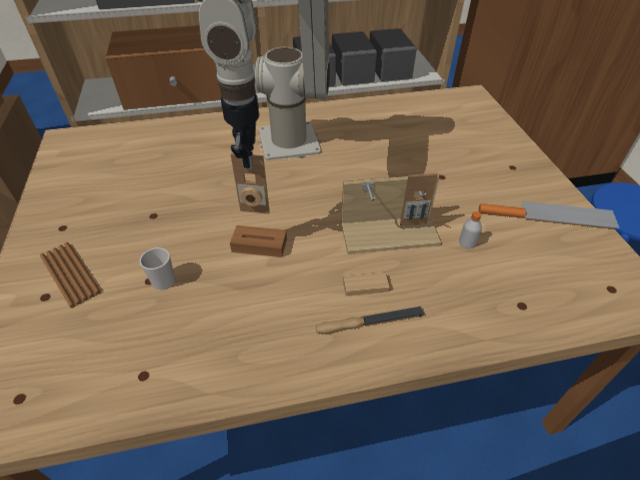

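The pack is held upright above the block, at about (250,185), and the hinge pack still hangs at (418,205). The card is aligned with the slot to about 1 mm, so I lower it to just above the mouth.

Call:
{"method": "servo_tool", "body": {
  "targets": [
    [0,0.0008,0.02,0,0,0],
    [0,0.0008,0.04,0,0,0],
    [0,0.0008,0.06,0,0,0],
    [0,0.0008,0.075,0,0,0],
    [0,0.0008,0.083,0,0,0]
  ]
}}

```text
time_s: 11.55
eef_pos: [0.4821, -0.1589, 0.1857]
tool_rot: [0.819, 0.573, -0.0, -0.0]
wrist_force: [-0.3, 0.3, -0.4]
gripper_width: 0.0074
gripper_force: 43.2
```

```bash
python3 m.py 3; python3 - <<'E'
from h import *
a=cv2.imread('pics/scene3.png')[150:270,200:320]; b=cv2.imread('pics/side3.png')[150:270,310:430]
cv2.imwrite('pics/c3.png',np.hstack([cv2.resize(x,(400,400),interpolation=cv2.INTER_CUBIC) for x in(a,b)]))
E
```

```text
11.55 [ 0.48213505 -0.15890976  0.18565066] [[0.3427, 0.9394, -0.001], [0.9394, -0.3427, 0.0003], [-0.0, -0.0011, -1.0]] [-0.28654469  0.29632887 -0.39340378] 0.007397175301447362
scene 0.045 102 a -0.0059 0.0025 0.0066 b -0.0367 0.037
scene 0.06 83 a -0.0045 0.003 0.0073 b -0.0389 0.0369
scene 0.075 71 a -0.0021 0.006 0.0199 b -0.0377 0.0372
scene 0.09 114 a -0.0043 0.0161 0.0216 b -0.039 0.0372
scene 0.105 137 a -0.0014 0.0154 0.0231 b -0.0384 0.0368
scene 0.12 189 a -0.0047 0.0064 0.0186 b -0.0387 0.0375
scene 0.135 133 a -0.0059 0.0027 0.0065 b -0.0387 0.0375
scene 0.15 88 a -0.0054 0.0024 0.0068 b -0.0375 0.0372
scene 0.165 128 a -0.0048 0.0029 0.0062 b -0.0378 0.0371
scene zmin 0.04012647850810007
side zmin 0.04001512609125795
slot err normal(tool y) -9.594246005865283e-05 along(tool x) -0.00013105700097102514 yaw tool y deg -20.041859168290543
```

View pics/c3.png

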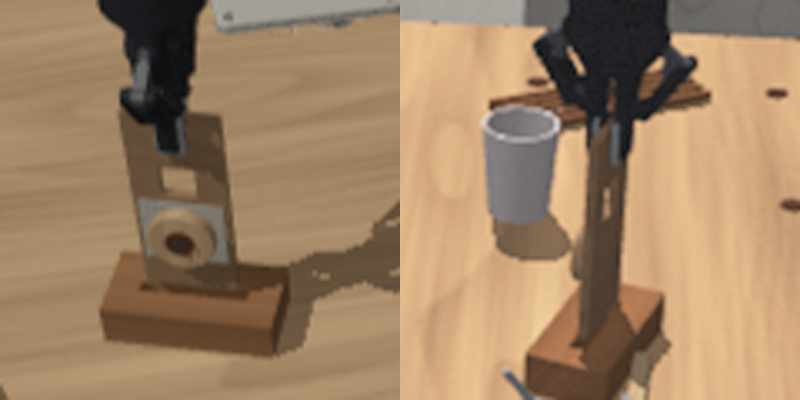

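The crops show the card upright and centred over the slot, both in the scene view (190,285 in the crop) and edge-on in the side view (595,335). I'm lowering it gently and watching the force.

Call:
{"method": "servo_tool", "body": {
  "targets": [
    [0,0,0.004,0,0,0],
    [0,0,0.008,0,0,0],
    [0,0,0.012,0,0,0],
    [0,0,0.015,0,0,0],
    [0,0,0.015,0,0,0]
  ]
}}

```text
time_s: 12.28
eef_pos: [0.4823, -0.159, 0.1712]
tool_rot: [0.819, 0.573, -0.0, -0.0]
wrist_force: [-0.8, 0.1, -0.4]
gripper_width: 0.0073
gripper_force: 43.2
```

Call:
{"method": "servo_tool", "body": {
  "targets": [
    [0,0,0.004,0,0,0],
    [0,0,0.008,0,0,0],
    [0,0,0.012,0,0,0],
    [0,0,0.015,0,0,0],
    [0,0,0.015,0,0,0]
  ]
}}

```text
time_s: 12.9
eef_pos: [0.4822, -0.159, 0.1562]
tool_rot: [0.819, 0.573, -0.0, -0.0]
wrist_force: [-0.0, 0.1, -0.6]
gripper_width: 0.0077
gripper_force: 43.2
```

Call:
{"method": "servo_tool", "body": {
  "targets": [
    [0,0,0.001,0,0,0],
    [0,0,0.002,0,0,0],
    [0,0,0.003,0,0,0],
    [0,0,0.003,0,0,0],
    [0,0,0.003,0,0,0]
  ]
}}

```text
time_s: 13.52
eef_pos: [0.4825, -0.159, 0.1535]
tool_rot: [0.819, 0.573, 0.0, 0.0]
wrist_force: [0.1, 0.5, -0.7]
gripper_width: 0.0072
gripper_force: 43.2
```

Call:
{"method": "servo_tool", "body": {
  "targets": [
    [0,0,0.0005,0,0,0],
    [0,0,0.001,0,0,0],
    [0,0,0.0015,0,0,0],
    [0,0,0.0015,0,0,0],
    [0,0,0.0015,0,0,0]
  ]
}}

```text
time_s: 14.15
eef_pos: [0.4828, -0.1592, 0.1529]
tool_rot: [0.819, 0.573, 0.0, 0.001]
wrist_force: [-1.3, -0.1, 4.8]
gripper_width: 0.0076
gripper_force: 44.2
```

Call:
{"method": "servo_tool", "body": {
  "targets": [
    [0,0,0.0003,0,0,0],
    [0,0,0.0005,0,0,0],
    [0,0,0.0007,0,0,0],
    [0,0,0.001,0,0,0],
    [0,0,0.001,0,0,0]
  ]
}}

```text
time_s: 14.78
eef_pos: [0.483, -0.1593, 0.1529]
tool_rot: [0.819, 0.573, 0.001, 0.001]
wrist_force: [-2.3, 1.0, 10.4]
gripper_width: 0.0076
gripper_force: 44.9
```

There's contact at TCP z 0.1529, the expected floor height (10 N). I back off slightly, open and retreat.

Call:
{"method": "servo_tool", "body": {
  "targets": [
    [0,0,-0.001,0,0,0],
    [0,0,-0.001,0,0,0],
    [0,0,-0.001,0,0,0],
    [0,0,-0.001,0,0,0],
    [0,0,-0.001,0,0,0]
  ]
}}

```text
time_s: 15.4
eef_pos: [0.4828, -0.1592, 0.153]
tool_rot: [0.819, 0.573, 0.0, 0.001]
wrist_force: [-1.5, -0.1, 6.2]
gripper_width: 0.0073
gripper_force: 44.3
```

Call:
{"method": "servo_tool", "body": {
  "targets": [
    [0,0,0,0,0,0],
    [0,0,0,0,0,0],
    [0,0,0,0,0,0],
    [0,0,0,0,0,0],
    [0,0,0,0,0,0]
  ],
  "claw": 0.2
}}

```text
time_s: 16.02
eef_pos: [0.4824, -0.159, 0.1519]
tool_rot: [0.819, 0.573, -0.0, -0.0]
wrist_force: [-0.6, 0.1, -0.1]
gripper_width: 0.0344
gripper_force: 0.0
```

Call:
{"method": "servo_tool", "body": {
  "targets": [
    [0,0,-0.02,0,0,0],
    [0,0,-0.045,0,0,0],
    [0,0,-0.07,0,0,0],
    [0,0,-0.1,0,0,0],
    [0,0,-0.13,0,0,0]
  ]
}}

```text
time_s: 16.65
eef_pos: [0.4823, -0.159, 0.2829]
tool_rot: [0.819, 0.573, -0.0, -0.0]
wrist_force: [1.1, 0.2, 0.6]
gripper_width: 0.0341
gripper_force: 0.0
```

Call:
{"method": "servo_tool", "body": {
  "targets": [
    [0,0,0,0,0,0],
    [0,0,0,0,0,0],
    [0,0,0,0,0,0],
    [0,0,0,0,0,0],
    [0,0,0,0,0,0]
  ]
}}

```text
time_s: 17.27
eef_pos: [0.4822, -0.159, 0.2815]
tool_rot: [0.819, 0.573, -0.0, -0.0]
wrist_force: [0.4, -0.5, 0.4]
gripper_width: 0.0339
gripper_force: 0.0
```

```bash
python3 m.py 4; python3 - <<'E'
from h import *
a=cv2.imread('pics/scene4.png')[130:280,200:450]; b=cv2.imread('pics/side4.png')[150:300,310:430]
cv2.imwrite('pics/c4.png',np.hstack([cv2.resize(a,(500,300)),cv2.resize(b,(240,300))]))
P=None
im,d,p=grab('scene'); P=pts(d,p); m=(d>0)&(abs(P[...,0]-.482)<.05)&(abs(P[...,1]+.159)<.06)&(P[...,2]>.15)&(P[...,2]<.2); print('top z',P[m][:,2].max(),P[m].mean(0))
E
```

```text
17.275 [ 0.48221579 -0.15899251  0.28146446] [[0.3428, 0.9394, -0.001], [0.9394, -0.3428, 0.0003], [-0.0001, -0.0011, -1.0]] [ 0.43708774 -0.53476723  0.38772385] 0.033869480291467795
scene 0.045 77 a -0.003 0.0082 0.0209 b -0.0382 0.037
scene 0.06 111 a -0.0037 0.0169 0.0221 b -0.0378 0.0375
scene 0.075 141 a -0.0051 0.0161 0.0225 b -0.0383 0.0371
scene 0.09 172 a 0.001 0.0067 0.0204 b -0.038 0.0363
scene 0.105 112 a -0.0037 0.0033 0.0196 b -0.0376 0.0368
scene 0.12 90 a -0.0022 0.004 0.0079 b -0.0379 0.0373
scene 0.135 124 a -0.0012 0.0036 0.0073 b -0.0389 0.0367
scene 0.15 132 a -0.0026 0.0042 0.0081 b -0.0388 0.0368
scene 0.165 133 a -0.0005 0.004 0.0073 b -0.0395 0.0375
scene 0.18 126 a -0.0076 0.0025 0.0072 b -0.0386 0.0377
scene zmin 0.04004947388295789
side zmin 0.04000935609404454
slot err normal(tool y) -0.00020014913442533355 along(tool x) -8.100611246777621e-05 yaw tool y deg -20.045698991424857
top z 0.18948775029984388 [ 0.48771612 -0.16075565  0.17106263]
```

View pics/c4.png

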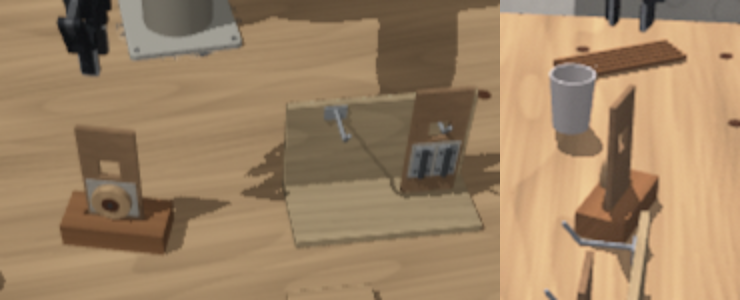

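The pack stands upright in the slot (crop 108,190), the gripper is clear of it, and the hinge pack is still on its peg (crop 440,140). Handing in.

```bash
python3 -c "
from cell import close_job
print(close_job())"
```

```text
the job is handed in; nothing more can be done
None
```

The wheel pack is off its peg, standing upright on the slot's floor and released; the hinge pack still hangs on its peg, and the job is handed in (no verdict was shown).

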